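# Release the shaker: draw the transit pin and park it in the side notch

### The arm

A 6-joint arm with a two-finger parallel gripper is mounted at the origin on a cart in front of the work surface, level with it; the furniture and walls round the work are solid. World frame = base frame: x ahead of the robot, y to its left, z up, the work surface at z = 0. Lengths are in m, angles in degrees, forces in N, time in s.
With the tool pointing down it reaches from about 0.35 to 0.875 m from the base axis. Payload 4.2 kg.
Tool frame: the origin (TCP) lies on the centre line of the jaws, within the pads' length; the fingertips stand 19 mm ahead of it and the grasp point (between the pads) is the TCP; x points along the fingers, y is the direction in which the jaws open and shut, and the axes are right-handed (so a half turn about x gives the same grasp; the last joint's range is limited). The gripper opens to 87 mm and grips with 3 to 60 N. Pads are 19 mm wide; open, the fingers measure 117 mm over their backs; the gripper's body (75 mm by 190 mm) begins 51 mm behind the grasp point.
Start: joints at [-58.121, 22.042, 0.453, 0, -68.411, -14.817], TCP at [0.183, -0.597, 0.219] pointing down, gripper open.
Joint ranges: [-179.83, 179.83], [-69.29, 118.12], [-61.27, 80.66], [-181.25, 117.63], [-171.15, -9.14], [-177.46, 177.46]. Speed limits (degrees/s): [159.86, 159.86, 180, 180, 180, 180].

### API

Orientations are given as a 3x3 rotation matrix whose columns are the frame's x, y, z axes.
In Python, from station import r, viewer, job, spotter gives the robot as it stands.
- The arm moves only by the tool play_rows, never from a script. Its argument "commands" is a list of rows, each an object of numbers: "fingers": the gripper command: -1 is fully open, 1 is shut, values between are in proportion; "tx", "ty", "tz": the shift along the tool's x, y, z normalised to -1 to 1, where 1 is 750 mm; "ax", "ay", "az": the turn, a rotation vector about the tool's x, y, z normalised to -1 to 1, where 1 is pi rad. In form: [{"fingers": .., "tx": .., "ty": .., "tz": .., "ax": .., "ay": .., "az": ..}, ...]. A call has 1 to 5 rows; each row is the pose to reach, as a shift and turn from the pose commanded when the call began, along the tool's axes at that moment, turning the shorter way round; what a row does not reach only later rows make up. A row lasts 1/12 s, in which the tool goes at most 41.7 mm and 7.16 degrees, less where a joint would pass 70% of its speed; a pose out of reach is approached as far as the arm can. A call with a number of a shift or a turn outside -1 to 1 is refused whole. A call with a gripper value outside its range is refused whole. The fingers move at their own pace and stop on an object; the grip force is fixed at half the most. Time passes only in rows, so rows that repeat a pose let the fingers close. It gives the time, the measured TCP pose, the force and the opening at its end, in the units of the state.
- r.sense(): the state, without advancing time (a new reading comes with each control period).
- viewer.capture(name): name is "side" or "top"; returns a dict with "image" (420x560x3 uint8, red, green, blue), "fx", "fy", "cx", "cy" (pixels), "dist" ([k1, k2, p1, p2, k3] as OpenCV has them; the pictures are not rectified), "R" (3x3) and "t" (3): a world point X has camera coordinates R X + t. Camera axes: x right, y down, z forward; pixel columns grow to the right and rows downward; lengths in m; the calibration is good to about 2 mm. A picture is of the moment at which its call begins. There is no depth.
- job.finish_job(): hands the job in, once; it reports no verdict.
Trained networks look in a picture, given as the dict that the camera call returned (one of the last four; its "shot" number tells which), for a name from the list of things; names that differ only in an ending like _2 or _b are one class to them, and where a whole thing is asked for, a point or a joint stands for the part that bears it (a point fixed in the world has none). Each returns a list of dicts, best first, with "score" (0 to 1); they miss things now and then, are a little off and sometimes report something else, mostly with a low value. They report only what shows in the picture. A call takes as long as a camera call. They do not tell look-alikes from the thing itself.
- spotter.find_in(name, picture): "uv" ([column, row] in pixels, amid what is visible of it).
- spotter.silhouettes(name, picture): "region" (420x560 bool, what is visible of it) and "uv" ([column, row] in pixels, amid what is visible of it).
The state is a dict: "time_s": time; "joints": joint angles; "joint_velocities": joint speeds; "effort": joint torques, N m; "tcp_pos": TCP position; "ee_rot": TCP orientation; "wrist_force": force on the tool from outside, world axes, zero at the start; "moment": the same for the moment, N m; "gripper_width": opening from 0.0 (shut) to 1.0 (fully open).
Only numpy, scipy, OpenCV 4.12 (cv2) and the standard library are available. Lean on these libraries where they do the work, as an engineer would, in place of code of your own. Each camera call takes 0.05 s, during which the arm holds its last target. There are 200 camera calls.

### The job

The orbital shaker on the bench is still locked for transport. Pull the red-knobbed transit pin straight up out of its bore in the platform and park it upright in the notch of the yellow bracket on the shaker's side, so that its shaft is well inside the notch and it hangs by its collar; then let go. Leave the blue-knobbed locating pin in its bore.

Things in the scene. Friction and masses are not known exactly. Their poses are not given: they have to be found in the camera images.
- red_pin_knob (a point): Transit pin to move: centre of its upright red knob (30 mm diameter, 50 mm tall), on the pin's axis (z up). Below the knob: steel collar 40 mm diameter, underside 30 mm below this point; then steel shaft 12 mm diameter, 48 mm long, foot 78 mm below this point. Starts loose in either 17 mm bore of the shaker, collar on the platform; clear of the bore when raised 50 mm. About 0.12 kg.
- blue_pin_knob (a point): Locating pin, to be left alone: centre of its blue knob. Same shape and size as the transit pin; it stands in the shaker's other bore, 110 mm from the red one.
- shaker: Orbital shaker, fixed: white housing, metal platform on top, 170 mm (x) by 240 mm (y), platform top 71 mm above the bench. Origin: centre of its underside, at bench height; x to its back (away from the display), y to its left (side with the yellow bracket), z up. Bores at x = -10 mm, y = +55 and -55 mm.
- notch_seat (a point): Parking place in the level yellow bracket plate on the shaker's left (80 x 61 mm, 6 mm thick, top 65 mm above bench). Its slot is 22 mm wide, open outward (+y here) and free from above. Point: on the slot's centre line at the plate's top, 11 mm from the inner end, 25 mm from the open end. Axes as the shaker's. A parked pin's collar rests on the plate, its knob centre 30 mm above this point.
There are look-alikes about, which are no part of the job. What is meant by the part that bears blue_pin_knob is not green, and is the smaller of those in its own colour.

How it is judged (in metres and radians):
On the way:
1. the red-knobbed pin is drawn fully out of its bore (z of red_pin_knob in the frame of shaker above 0.15 m), for 0.1 s.
At the end, for the whole second after the job is handed in: The red-knobbed pin hangs in the bracket's notch: its knob centre within 16 mm (horizontally) of the seat point and 24 to 36 mm above it (collar on the plate), upright within 10 degrees; the blue-knobbed pin is still down in its bore, within 15 mm of where it was (horizontal distance between red_pin_knob and notch_seat below 0.016 m and z of red_pin_knob in the frame of notch_seat between 0.024 and 0.036 m and angle between red_pin_knob's own z axis and vertical below 0.18 rad and horizontal distance between blue_pin_knob and shaker below 0.07 m and z of blue_pin_knob in the frame of shaker below 0.108 m and distance of blue_pin_knob from where it was at the start of the episode below 0.015 m); the robot touches nothing.
It fails at once if the blue-knobbed pin is pulled or knocked out of place (distance of blue_pin_knob from where it was at the start of the episode above 0.015 m).
It also fails if it takes over 38 s, if anything falls off the work surface, if the arm or the gripper's body presses on something with over 40 N, if the wrist force passes 120 N, or if a joint passes its speed limit or range.

## Working session

There is one attempt and no reset: what is moved stays moved. The work goes in short steps, Python scripts to look and compute and a tool call to move; the robot and the scene stay as the last step left them, time stands still between calls to the robot, and variables do not carry over. Pictures are saved under pics/ and viewed, about 8 in all and at most 12, crops included, and the job is handed in when it is done.

Besides the shell and the picture viewer there is one more tool, called after "Call:" as a command line: name --argument value ..., lists and objects as JSON in quotes. play_rows: Moves the arm, as the interface text tells. Its arguments: {"type":"object","properties":{"commands":{"type":"array"}},"required":["commands"]}

```bash
mkdir -p pics; cat > h.py <<'E'
import numpy as np, cv2
from station import r, viewer, job, spotter
def K(p): return np.array([[p['fx'],0,p['cx']],[0,p['fy'],p['cy']],[0,0,1.]])
def ray(p,uv):
    n=cv2.undistortPoints(np.array([[uv]],float),K(p),np.array(p['dist'],float))[0,0]
    R=np.array(p['R']);t=np.array(p['t']); return -R.T@t, R.T@np.array([n[0],n[1],1])
def at_z(p,uv,z):
    c,d=ray(p,uv); return c+d*(z-c[2])/d[2]
def tri(a,b):
    A=np.zeros((3,3));v=np.zeros(3)
    for p,uv in (a,b):
        c,d=ray(p,uv);d=d/np.linalg.norm(d);M=np.eye(3)-np.outer(d,d);A+=M;v+=M@c
    return np.linalg.solve(A,v)
def proj(p,X):
    R=np.array(p['R']);rv=cv2.Rodrigues(R)[0]
    return cv2.projectPoints(np.array(X,float).reshape(-1,1,3),rv,np.array(p['t'],float),K(p),np.array(p['dist'],float))[0][:,0]
def save(p,n): cv2.imwrite('pics/'+n,np.ascontiguousarray(p['image'][:,:,::-1]))
E
python3 - <<'E'
from h import *
np.set_printoptions(precision=4,suppress=True)
P={n:viewer.capture(n) for n in('side','top')}
big=np.hstack([P['side']['image'],P['top']['image']])
for n,p in P.items():
    save(p,n+'0.png'); print(n,'cam',ray(p,(280,210)))
    for o in('red_pin_knob','blue_pin_knob','shaker','notch_seat'):
        for d in spotter.find_in(o,p): print(o,np.round(d['uv'],1),round(d['score'],2), at_z(p,d['uv'],.1))
E
```

```text
side cam (array([0.2054, 0.6841, 0.5643]), array([ 0.3135, -0.7725, -0.5527]))
red_pin_knob [281.8 217.3] 0.75 [0.4548 0.0584 0.1   ]
blue_pin_knob [339.9 184.1] 0.89 [ 0.3854 -0.1258  0.1   ]
blue_pin_knob [296.8 192.1] 0.85 [ 0.4633 -0.0483  0.1   ]
blue_pin_knob [275.5 235.9] 0.61 [0.4413 0.1214 0.1   ]
blue_pin_knob [311.6 169.1] 0.55 [ 0.4701 -0.1678  0.1   ]
shaker [276.5 231.3] 0.83 [0.4454 0.107  0.1   ]
notch_seat [279.7 233.4] 0.55 [0.4371 0.1106 0.1   ]
top cam (array([0.3564, 0.0402, 0.9215]), array([ 0.1503,  0.0299, -0.9884]))
red_pin_knob [282.9 219.6] 0.51 [0.4614 0.0588 0.1   ]
blue_pin_knob [400.3 215. ] 0.83 [ 0.4726 -0.184   0.1   ]
blue_pin_knob [338.3 221.3] 0.8 [ 0.4587 -0.0552  0.1   ]
blue_pin_knob [391.  249.1] 0.6 [ 0.4022 -0.1626  0.1   ]
shaker [303.8 214.2] 0.74 [0.4729 0.0158 0.1   ]
notch_seat [304.1 216.2] 0.73 [0.4688 0.0152 0.1   ]
```

View pics/side0.png

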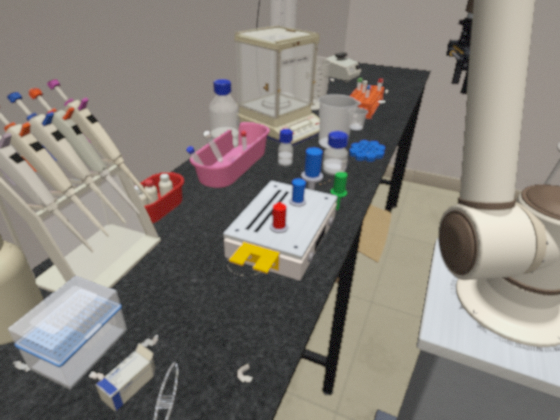

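View pics/top0.png

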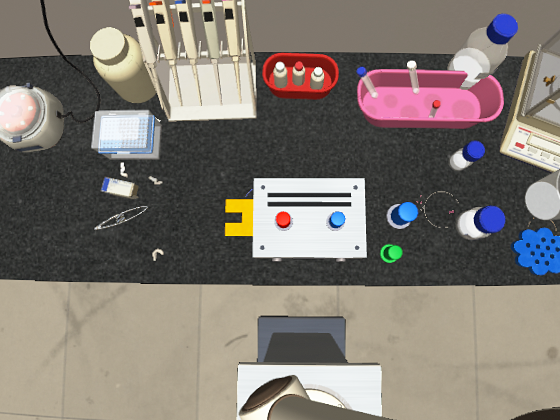

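The shaker sits near-aligned with the world. The red pin is at top (283,220), next to the yellow bracket (238,217). The blue pin in the bore is at (338,221). The larger blue look-alike is at (403,213) and the green one at (391,253). Next I refine the pose from the platform and plate outlines.

```bash
python3 - <<'E'
from h import *
np.set_printoptions(precision=4,suppress=True)
t=viewer.capture('top'); s=viewer.capture('side')
def blob(p,lo,hi,z,near):
    h=cv2.cvtColor(p['image'],cv2.COLOR_RGB2HSV); m=cv2.inRange(h,lo,hi)
    n,l,st,c=cv2.connectedComponentsWithStats(m)
    k=min((i for i in range(1,n) if st[i,4]>40),key=lambda i:np.hypot(*(c[i]-near)))
    ys,xs=np.where(l==k)
    P=np.array([at_z(p,(x,y),z)[:2] for x,y in zip(xs,ys)])
    return c[k],st[k],P
for nm,lo,hi,z,a,b in(('red',(0,150,100),(8,255,255),.101,(283,219),(280,215)),('blue',(100,120,80),(125,255,255),.101,(338,219),(298,190)),('yel',(20,150,120),(32,255,255),.065,(238,217),(255,257))):
    ct,st,P=blob(t,lo,hi,z,a); cs,ss,_=blob(s,lo,hi,z,b)
    print(nm,ct,st,cs,ss,'tri',tri((t,ct),(s,cs)),'rect',cv2.minAreaRect((P*1000).astype(np.float32)))
m=((t['image'].min(2)>150)).astype(np.uint8)
n,l,st,c=cv2.connectedComponentsWithStats(m); k=l[190,300]; ys,xs=np.where(l==k)
P=np.array([at_z(t,(x,y),.071)[:2] for x,y in zip(xs,ys)])
print('plat',st[k],cv2.minAreaRect((P*1000).astype(np.float32)))
S=r.sense(); print(S['ee_rot'],S['tcp_pos'],S['wrist_force'],S['time_s'])
im=t['image'][165:275,210:380]; cv2.imwrite('pics/crop1.png',cv2.resize(im,None,fx=4.5,fy=4.5,interpolation=cv2.INTER_CUBIC)[:,:,::-1])
E
```

```text
red [282.9056 219.2389] [276 212  14  16 180] [278.7824 214.7366] [272 202  14  26 262] tri [0.4615 0.0587 0.1046] rect ((461.4923400878906, 59.625022888183594), (31.1123046875, 26.78896713256836), 0.467084676027298)
blue [336.9319 219.3351] [329 212  16  16 191] [298.0187 188.8582] [291 178  15  24 268] tri [ 0.4619 -0.0517  0.107 ] rect ((462.29412841796875, -51.51643753051758), (31.09577751159668, 31.065637588500977), 0.3886583745479584)
yel [239.6293 216.9561] [225 199  28  38 866] [256.011  257.1928] [229 242  50  32 913] tri [0.4696 0.1528 0.0612] rect ((469.9618835449219, 155.58457946777344), (81.24819946289062, 58.81047821044922), 1.2713918685913086)
plat [ 253  178  114   83 7732] ((468.1788635253906, 3.8169021606445312), (176.52603149414062, 240.69960021972656), 0.39457815885543823)
[[ 0.     -0.2934  0.956 ]
 [-0.      0.956   0.2934]
 [-1.     -0.      0.    ]] [ 0.1834 -0.5975  0.2187] [-0.8392  0.0913 -0.2677] 0.6
```

View pics/crop1.png

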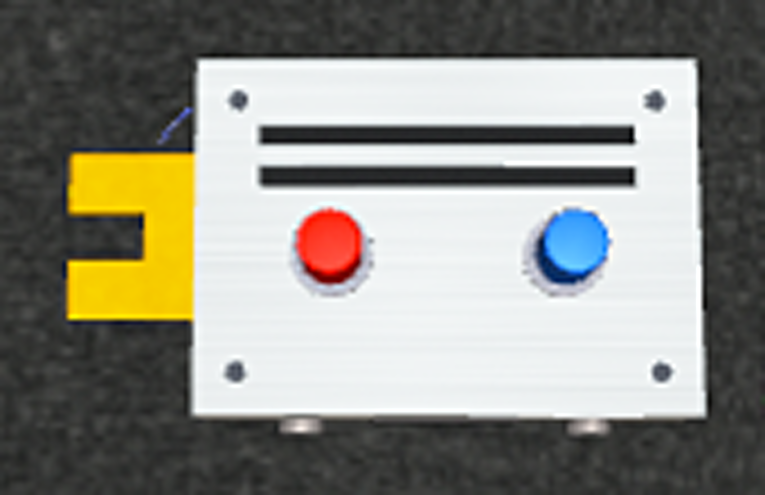

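```bash
cat > go.py <<'E'
import sys
from h import *
from scipy.spatial.transform import Rotation as Ro
np.set_printoptions(precision=4,suppress=True)
def go(x,y,z,yaw=-180):
    "rows numbers to reach xyz with tool down, tool y heading yaw deg"
    S=r.sense(); R=np.array(S['ee_rot']); a=np.radians(yaw)
    ty=np.array([np.cos(a),np.sin(a),0]); tx=np.array([0,0,-1.]); T=np.c_[tx,ty,np.cross(tx,ty)]
    print('t',S['time_s'],'tcp',S['tcp_pos'],'F',S['wrist_force'],'w',S['gripper_width'])
    print('t*',R.T@(np.array([x,y,z])-S['tcp_pos'])/.75,'a*',Ro.from_matrix(R.T@T).as_rotvec()/np.pi)
if __name__=='__main__': go(*map(float,sys.argv[1:]))
E
python3 - <<'E'
from h import *
np.set_printoptions(precision=4,suppress=True)
p=viewer.capture('top'); c=lambda x,y:(x/4.5+210-.4,y/4.5+165-.4)
for n,q in dict(outL=(68,153),outR=(66,320),slotin1=(144,213),slotin2=(144,260),slo1=(68,213),slo2=(67,262)).items(): print(n,at_z(p,c(*q),.065))
for n,q in dict(pBL=(197,58),pBR=(697,58),pFL=(191,414),pFR=(706,415)).items(): print(n,at_z(p,c(*q),.071))
for n,q in dict(red=(330,239),blue=(576,240)).items(): print(n,at_z(p,c(*q),.126))
E
```

```text
outL [0.5108 0.1866 0.065 ]
outR [0.4301 0.1849 0.065 ]
slotin1 [0.4818 0.1489 0.065 ]
slotin2 [0.4591 0.1484 0.065 ]
slo1 [0.4816 0.1856 0.065 ]
slo2 [0.4579 0.1853 0.065 ]
pBL [0.5568 0.1246 0.071 ]
pBR [ 0.5584 -0.1167  0.071 ]
pFL [0.386  0.1237 0.071 ]
pFR [ 0.3873 -0.1174  0.071 ]
red [0.4619 0.0582 0.126 ]
blue [ 0.4622 -0.0509  0.126 ]
```

Call:
play_rows --commands '[{"fingers":-1,"tx":-0.055,"ty":0,"tz":0,"ax":0,"ay":0,"az":0},{"fingers":-1,"tx":-0.108,"ty":0.03,"tz":0.025,"ax":0,"ay":0,"az":0},{"fingers":-1,"tx":-0.108,"ty":0.07,"tz":0.06,"ax":0,"ay":0,"az":0},{"fingers":-1,"tx":-0.108,"ty":0.11,"tz":0.092,"ax":0,"ay":0,"az":0},{"fingers":-1,"tx":-0.108,"ty":0.15,"tz":0.126,"ax":0,"ay":0,"az":0}]'

```text
time_s: 1.07
tcp_pos: [0.2411, -0.4609, 0.3006]
ee_rot: [[0.002, -0.292, 0.956], [-0.001, 0.956, 0.292], [-1.0, -0.002, 0.001]]
wrist_force: [1.4, 1.2, 0.7]
gripper_width: 1.0
```

Call:
play_rows --commands '[{"fingers":-1,"tx":0,"ty":0.578,"tz":0.482,"ax":-0.405,"ay":0,"az":0},{"fingers":-1,"tx":0,"ty":0.578,"tz":0.482,"ax":-0.405,"ay":0,"az":0},{"fingers":-1,"tx":0,"ty":0.578,"tz":0.482,"ax":-0.405,"ay":0,"az":0},{"fingers":-1,"tx":0,"ty":0.578,"tz":0.482,"ax":-0.405,"ay":0,"az":0},{"fingers":-1,"tx":0,"ty":0.578,"tz":0.482,"ax":-0.405,"ay":0,"az":0}]'

```text
time_s: 1.48
tcp_pos: [0.3214, -0.2683, 0.3]
ee_rot: [[0.001, -0.801, 0.599], [-0.0, 0.599, 0.801], [-1.0, -0.001, 0.0]]
wrist_force: [0.9, -0.6, 0.4]
gripper_width: 1.003
```

```bash
python3 go.py .459 .0585 .25
```

```text
t 1.4833 tcp [ 0.3214 -0.2683  0.3   ] F [ 0.8913 -0.6081  0.3751] w 1.0030253220077998
t* [0.0667 0.1142 0.4587] a* [-0.2044 -0.      0.0004]
```

Call:
play_rows --commands '[{"fingers":-1,"tx":0.0,"ty":0.111,"tz":0.461,"ax":-0.204,"ay":0,"az":0},{"fingers":-1,"tx":0.0,"ty":0.111,"tz":0.461,"ax":-0.204,"ay":0,"az":0},{"fingers":-1,"tx":0.0,"ty":0.111,"tz":0.461,"ax":-0.204,"ay":0,"az":0},{"fingers":-1,"tx":0.0,"ty":0.111,"tz":0.461,"ax":-0.204,"ay":0,"az":0},{"fingers":-1,"tx":0.0,"ty":0.111,"tz":0.461,"ax":-0.204,"ay":0,"az":0}]'

```text
time_s: 1.9
tcp_pos: [0.4049, -0.0771, 0.3003]
ee_rot: [[0.002, -1.0, 0.016], [0.0, 0.016, 1.0], [-1.0, -0.002, 0.0]]
wrist_force: [2.0, -0.5, -0.3]
gripper_width: 0.998
```

```bash
python3 go.py .462 .0585 .22
```

```text
t 1.9 tcp [ 0.4049 -0.0771  0.3003] F [ 2.0112 -0.4924 -0.269 ] w 0.9977913119723374
t* [ 0.1073 -0.073   0.182 ] a* [-0.0052  0.0001  0.0006]
```

Call:
play_rows --commands '[{"fingers":-1,"tx":0.0,"ty":-0.073,"tz":0.182,"ax":-0.005,"ay":0,"az":0},{"fingers":-1,"tx":0.0,"ty":-0.073,"tz":0.182,"ax":-0.005,"ay":0,"az":0},{"fingers":-1,"tx":0.1,"ty":-0.073,"tz":0.182,"ax":-0.005,"ay":0,"az":0},{"fingers":-1,"tx":0.107,"ty":-0.073,"tz":0.182,"ax":-0.005,"ay":0,"az":0},{"fingers":-1,"tx":0.107,"ty":-0.073,"tz":0.182,"ax":-0.005,"ay":0,"az":0}]'

```text
time_s: 2.32
tcp_pos: [0.4616, 0.0583, 0.2159]
ee_rot: [[-0.004, -1.0, 0.005], [-0.0, 0.005, 1.0], [-1.0, 0.004, -0.0]]
wrist_force: [-0.9, -0.7, -0.1]
gripper_width: 0.999
```

Call:
play_rows --commands '[{"fingers":-1,"tx":0,"ty":0,"tz":0,"ax":0,"ay":0,"az":0},{"fingers":-1,"tx":0,"ty":0,"tz":0,"ax":0,"ay":0,"az":0}]'

```text
time_s: 2.48
tcp_pos: [0.4624, 0.0562, 0.219]
ee_rot: [[-0.002, -1.0, 0.006], [-0.001, 0.006, 1.0], [-1.0, 0.002, -0.001]]
wrist_force: [0.3, -0.6, 1.0]
gripper_width: 0.997
```

```bash
python3 go.py .462 .0585 .104; python3 - <<'E'
from h import *
p=viewer.capture('side'); q=viewer.capture('top')
im=np.hstack([p['image'][100:290,200:380],q['image'][130:320,190:370]])
cv2.imwrite('pics/a.png',cv2.resize(im,None,fx=2.2,fy=2.2)[:,:,::-1])
print(proj(p,[.462,.0585,.101])-[200,100],proj(p,r.sense()['tcp_pos'])-[200,100])
E
```

```text
t 2.4833 tcp [0.4624 0.0562 0.219 ] F [ 0.3436 -0.6036  1.0474] w 0.9965623815684944
t* [0.1533 0.0003 0.0033] a* [-0.0018 -0.0004 -0.0005]
[[ 78.57325723 116.068046  ]] [[80.22416706 62.81446913]]
```

View pics/a.png

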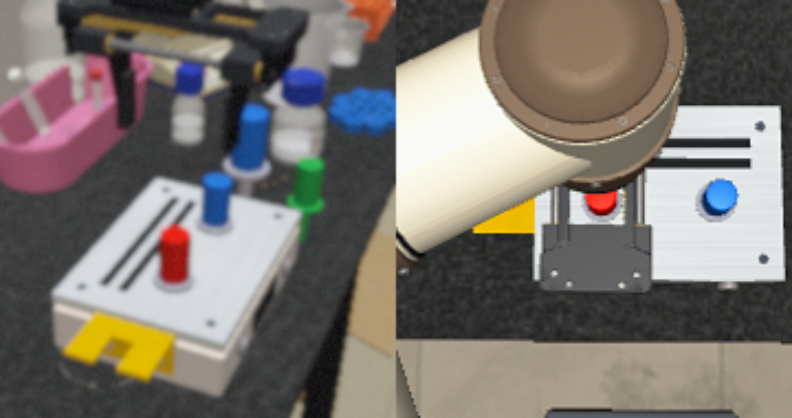

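The side crop shows the red knob at its predicted pixel and the jaws straddling it along x. I descend onto it.

Call:
play_rows --commands '[{"fingers":-1,"tx":0.05,"ty":0,"tz":0.002,"ax":0,"ay":0,"az":0},{"fingers":-1,"tx":0.1,"ty":0,"tz":0.002,"ax":0,"ay":0,"az":0},{"fingers":-1,"tx":0.135,"ty":0,"tz":0.002,"ax":0,"ay":0,"az":0},{"fingers":-1,"tx":0.153,"ty":0,"tz":0.002,"ax":0,"ay":0,"az":0},{"fingers":-1,"tx":0.153,"ty":0,"tz":0.002,"ax":0,"ay":0,"az":0}]'

```text
time_s: 3.0
tcp_pos: [0.4612, 0.0561, 0.1032]
ee_rot: [[-0.004, -1.0, 0.009], [-0.001, 0.009, 1.0], [-1.0, 0.004, -0.001]]
wrist_force: [-0.3, -0.9, -0.1]
gripper_width: 0.997
```

Call:
play_rows --commands '[{"fingers":-1,"tx":0,"ty":0,"tz":0,"ax":0,"ay":0,"az":0},{"fingers":1,"tx":0,"ty":0,"tz":0,"ax":0,"ay":0,"az":0},{"fingers":1,"tx":0,"ty":0,"tz":0,"ax":0,"ay":0,"az":0},{"fingers":1,"tx":0,"ty":0,"tz":0,"ax":0,"ay":0,"az":0},{"fingers":1,"tx":0,"ty":0,"tz":0,"ax":0,"ay":0,"az":0}]'

```text
time_s: 3.42
tcp_pos: [0.4632, 0.0578, 0.1057]
ee_rot: [[0.002, -1.0, 0.007], [0.001, 0.007, 1.0], [-1.0, -0.002, 0.001]]
wrist_force: [-0.1, -1.1, -1.0]
gripper_width: 0.781
```

Call:
play_rows --commands '[{"fingers":1,"tx":0,"ty":0,"tz":0,"ax":0,"ay":0,"az":0},{"fingers":1,"tx":0,"ty":0,"tz":0,"ax":0,"ay":0,"az":0},{"fingers":1,"tx":0,"ty":0,"tz":0,"ax":0,"ay":0,"az":0},{"fingers":1,"tx":0,"ty":0,"tz":0,"ax":0,"ay":0,"az":0},{"fingers":1,"tx":0,"ty":0,"tz":0,"ax":0,"ay":0,"az":0}]'

```text
time_s: 3.83
tcp_pos: [0.4626, 0.0576, 0.1046]
ee_rot: [[-0.0, -1.0, 0.007], [-0.0, 0.007, 1.0], [-1.0, 0.0, -0.0]]
wrist_force: [0.2, -0.0, -0.0]
gripper_width: 0.402
```

Call:
play_rows --commands '[{"fingers":1,"tx":0,"ty":0,"tz":0,"ax":0,"ay":0,"az":0},{"fingers":1,"tx":0,"ty":0,"tz":0,"ax":0,"ay":0,"az":0},{"fingers":1,"tx":0,"ty":0,"tz":0,"ax":0,"ay":0,"az":0},{"fingers":1,"tx":0,"ty":0,"tz":0,"ax":0,"ay":0,"az":0},{"fingers":1,"tx":0,"ty":0,"tz":0,"ax":0,"ay":0,"az":0}]'

```text
time_s: 4.25
tcp_pos: [0.4626, 0.0575, 0.1045]
ee_rot: [[-0.0, -1.0, 0.007], [-0.0, 0.007, 1.0], [-1.0, 0.0, -0.0]]
wrist_force: [0.4, 0.1, -0.0]
gripper_width: 0.334
```

Call:
play_rows --commands '[{"fingers":1,"tx":-0.015,"ty":0,"tz":0,"ax":0,"ay":0,"az":0},{"fingers":1,"tx":-0.03,"ty":0,"tz":0,"ax":0,"ay":0,"az":0},{"fingers":1,"tx":-0.05,"ty":0,"tz":0,"ax":0,"ay":0,"az":0},{"fingers":1,"tx":-0.07,"ty":0,"tz":0,"ax":0,"ay":0,"az":0},{"fingers":1,"tx":-0.1,"ty":0,"tz":0,"ax":0,"ay":0,"az":0}]'

```text
time_s: 4.67
tcp_pos: [0.4614, 0.0572, 0.1789]
ee_rot: [[-0.003, -1.0, 0.008], [-0.001, 0.008, 1.0], [-1.0, 0.003, -0.001]]
wrist_force: [0.8, 0.4, -0.2]
gripper_width: 0.336
```

Call:
play_rows --commands '[{"fingers":1,"tx":-0.02,"ty":0,"tz":0,"ax":0,"ay":0,"az":0},{"fingers":1,"tx":-0.02,"ty":0,"tz":0,"ax":0,"ay":0,"az":0},{"fingers":1,"tx":-0.02,"ty":0,"tz":0,"ax":0,"ay":0,"az":0}]'

```text
time_s: 4.92
tcp_pos: [0.4627, 0.0577, 0.195]
ee_rot: [[0.001, -1.0, 0.008], [0.001, 0.008, 1.0], [-1.0, -0.001, 0.001]]
wrist_force: [-0.8, -1.1, -1.1]
gripper_width: 0.335
```

```bash
python3 go.py .470 .160 .19; python3 - <<'E'
from h import *
np.set_printoptions(precision=4,suppress=True)
p=viewer.capture('side'); q=viewer.capture('top')
im=np.hstack([p['image'][100:290,200:380],q['image'][130:320,190:370]])
cv2.imwrite('pics/b.png',cv2.resize(im,None,fx=2.2,fy=2.2)[:,:,::-1])
t=r.sense()['tcp_pos']; print('side',(proj(p,t)-[200,100])*2.2,(proj(p,t-np.array([0,0,.081]))-[200,100])*2.2)
print('seat',(proj(p,[.47,.16,.065])-[200,100])*2.2)
E
```

```text
t 4.9167 tcp [0.4627 0.0577 0.195 ] F [-0.8101 -1.0907 -1.0612] w 0.3354069702414279
t* [ 0.0068 -0.0086  0.1364] a* [-0.0024  0.0004  0.0004]
side [[176.399  167.4004]] [[173.928  244.5262]]
seat [[117.1911 346.7986]]
```

View pics/b.png

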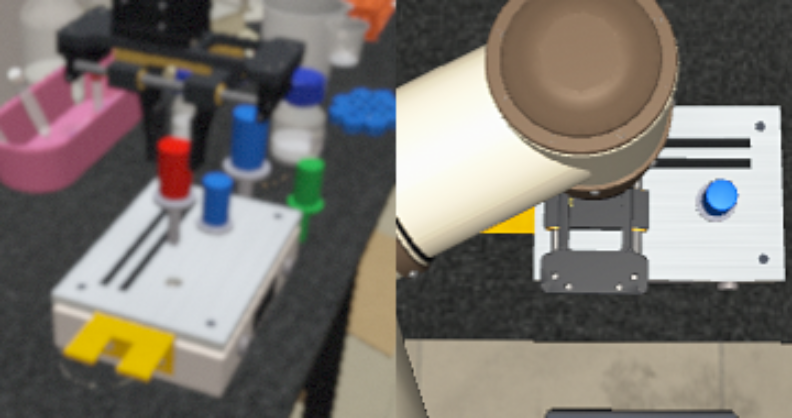

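Grasped and drawn out upright; the foot in the side crop, at (174,243), is where predicted. Now I move over the notch.

Call:
play_rows --commands '[{"fingers":1,"tx":0,"ty":-0.003,"tz":0.04,"ax":0,"ay":0,"az":0},{"fingers":1,"tx":0,"ty":-0.006,"tz":0.085,"ax":0,"ay":0,"az":0},{"fingers":1,"tx":0,"ty":-0.009,"tz":0.12,"ax":0,"ay":0,"az":0},{"fingers":1,"tx":0,"ty":-0.009,"tz":0.136,"ax":0,"ay":0,"az":0},{"fingers":1,"tx":0,"ty":-0.009,"tz":0.136,"ax":0,"ay":0,"az":0}]'

```text
time_s: 5.43
tcp_pos: [0.4698, 0.1612, 0.1932]
ee_rot: [[-0.002, -1.0, 0.005], [-0.001, 0.005, 1.0], [-1.0, 0.002, -0.001]]
wrist_force: [-0.2, -0.5, -0.4]
gripper_width: 0.332
```

Call:
play_rows --commands '[{"fingers":1,"tx":0.02,"ty":0,"tz":0,"ax":0,"ay":0,"az":0},{"fingers":1,"tx":0.035,"ty":0,"tz":0,"ax":0,"ay":0,"az":0},{"fingers":1,"tx":0.045,"ty":0,"tz":0,"ax":0,"ay":0,"az":0},{"fingers":1,"tx":0.045,"ty":0,"tz":0,"ax":0,"ay":0,"az":0}]'

```text
time_s: 5.77
tcp_pos: [0.4685, 0.1579, 0.1586]
ee_rot: [[-0.005, -1.0, 0.008], [-0.003, 0.008, 1.0], [-1.0, 0.005, -0.003]]
wrist_force: [-0.5, 0.3, -0.4]
gripper_width: 0.332
```

```bash
python3 go.py .470 .160 .099; python3 - <<'E'
from h import *
np.set_printoptions(precision=4,suppress=True)
p=viewer.capture('side')
o=np.array([210,160]);f=6
cv2.imwrite('pics/c.png',cv2.resize(p['image'][160:290,210:330],None,fx=f,fy=f,interpolation=cv2.INTER_CUBIC)[:590,:,::-1] if 0 else cv2.resize(p['image'][190:290,210:330],None,fx=f,fy=f,interpolation=cv2.INTER_CUBIC)[:,:,::-1])
o=np.array([210,190]); t=r.sense()['tcp_pos']
for X in (t-np.array([0,0,.0335]),t-np.array([0,0,.0815]),[.47,.16,.065],[.481,.149,.065],[.459,.149,.065],[.481,.185,.065],[.459,.185,.065]): print(X,(proj(p,X)-o)*f)
E
```

```text
t 5.7667 tcp [0.4685 0.1579 0.1586] F [-0.5039  0.313  -0.4402] w 0.33204380914733683
t* [ 0.0795 -0.0023  0.0031] a* [-0.0027 -0.0009 -0.0015]
[0.4694 0.1583 0.1263] [[261.9496 249.135 ]]
[0.4694 0.1583 0.0783] [[263.3279 370.9365]]
[0.47, 0.16, 0.065] [[259.612  405.8145]]
[0.481, 0.149, 0.065] [[244.2204 376.3665]]
[0.459, 0.149, 0.065] [[305.5658 395.1143]]
[0.481, 0.185, 0.065] [[192.5349 443.2342]]
[0.459, 0.185, 0.065] [[255.6468 463.32  ]]
```

View pics/c.png

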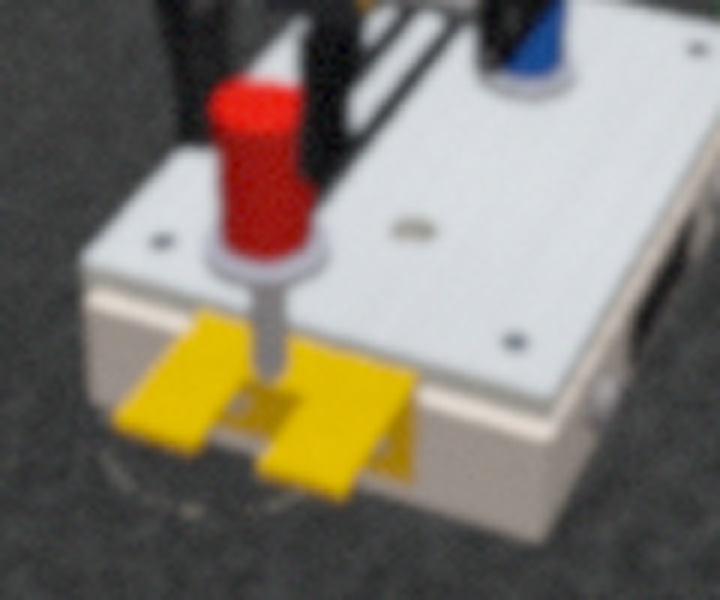

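The pin's foot at (265,378) lies over the slot, and the slot corners match the prediction. I lower it.

Call:
play_rows --commands '[{"fingers":1,"tx":0.015,"ty":-0.001,"tz":0.002,"ax":0,"ay":0,"az":0},{"fingers":1,"tx":0.03,"ty":-0.001,"tz":0.002,"ax":0,"ay":0,"az":0},{"fingers":1,"tx":0.045,"ty":-0.001,"tz":0.002,"ax":0,"ay":0,"az":0},{"fingers":1,"tx":0.06,"ty":-0.001,"tz":0.002,"ax":0,"ay":0,"az":0},{"fingers":1,"tx":0.072,"ty":-0.001,"tz":0.002,"ax":0,"ay":0,"az":0}]'

```text
time_s: 6.23
tcp_pos: [0.4711, 0.1607, 0.1068]
ee_rot: [[0.001, -1.0, 0.008], [0.0, 0.008, 1.0], [-1.0, -0.001, 0.0]]
wrist_force: [0.0, 0.8, -0.7]
gripper_width: 0.339
```

Call:
play_rows --commands '[{"fingers":1,"tx":0,"ty":0,"tz":0,"ax":0,"ay":0,"az":0},{"fingers":1,"tx":0,"ty":0,"tz":0,"ax":0,"ay":0,"az":0}]'

```text
time_s: 6.4
tcp_pos: [0.4711, 0.1608, 0.1071]
ee_rot: [[-0.0, -1.0, 0.007], [-0.0, 0.007, 1.0], [-1.0, 0.0, -0.0]]
wrist_force: [0.2, -0.2, -0.7]
gripper_width: 0.336
```

```bash
python3 go.py .470 .160 .0985; python3 - <<'E'
from h import *
p=viewer.capture('side')
cv2.imwrite('pics/d.png',cv2.resize(p['image'][190:290,210:330],None,fx=5,fy=5,interpolation=cv2.INTER_CUBIC)[:,:,::-1])
E
```

```text
t 6.4 tcp [0.4711 0.1608 0.1071] F [ 0.2167 -0.1699 -0.6804] w 0.33555045991889704
t* [ 0.0114  0.0014 -0.0011] a* [-0.0023 -0.0001 -0.    ]
```

View pics/d.png

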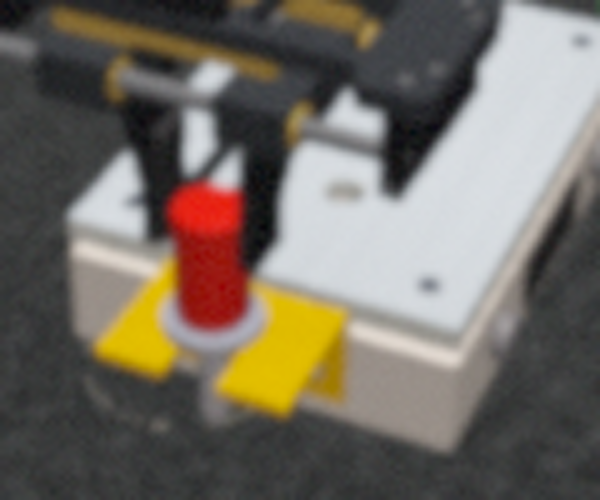

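The shaft is inside the slot and the collar sits just above the plate. I lower the last few mm and release.

Call:
play_rows --commands '[{"fingers":1,"tx":0.005,"ty":0.001,"tz":-0.001,"ax":0,"ay":0,"az":0},{"fingers":1,"tx":0.01,"ty":0.001,"tz":-0.001,"ax":0,"ay":0,"az":0},{"fingers":1,"tx":0.01,"ty":0.001,"tz":-0.001,"ax":0,"ay":0,"az":0},{"fingers":1,"tx":0.01,"ty":0.001,"tz":-0.001,"ax":0,"ay":0,"az":0}]'

```text
time_s: 6.78
tcp_pos: [0.47, 0.1602, 0.0994]
ee_rot: [[-0.0, -1.0, 0.007], [-0.0, 0.007, 1.0], [-1.0, 0.0, -0.0]]
wrist_force: [0.2, -0.5, -1.2]
gripper_width: 0.334
```

Call:
play_rows --commands '[{"fingers":0.1,"tx":0,"ty":0,"tz":0,"ax":0,"ay":0,"az":0},{"fingers":0.0,"tx":0,"ty":0,"tz":0,"ax":0,"ay":0,"az":0},{"fingers":-0.3,"tx":0,"ty":0,"tz":0,"ax":0,"ay":0,"az":0},{"fingers":-0.6,"tx":0,"ty":0,"tz":0,"ax":0,"ay":0,"az":0},{"fingers":-0.6,"tx":0,"ty":0,"tz":0,"ax":0,"ay":0,"az":0}]'

```text
time_s: 7.2
tcp_pos: [0.4702, 0.1603, 0.0995]
ee_rot: [[0.0, -1.0, 0.007], [0.0, 0.007, 1.0], [-1.0, -0.0, 0.0]]
wrist_force: [-0.3, 1.0, 1.0]
gripper_width: 0.627
```

Call:
play_rows --commands '[{"fingers":-1,"tx":0,"ty":0,"tz":0,"ax":0,"ay":0,"az":0},{"fingers":-1,"tx":0,"ty":0,"tz":0,"ax":0,"ay":0,"az":0},{"fingers":-1,"tx":0,"ty":0,"tz":0,"ax":0,"ay":0,"az":0},{"fingers":-1,"tx":0,"ty":0,"tz":0,"ax":0,"ay":0,"az":0},{"fingers":-1,"tx":0,"ty":0,"tz":0,"ax":0,"ay":0,"az":0}]'

```text
time_s: 7.62
tcp_pos: [0.4701, 0.1602, 0.0994]
ee_rot: [[-0.0, -1.0, 0.007], [-0.0, 0.007, 1.0], [-1.0, 0.0, -0.0]]
wrist_force: [-0.5, 0.7, -0.1]
gripper_width: 0.965
```

Retreat up, then back out of the view.

Call:
play_rows --commands '[{"fingers":-1,"tx":-0.03,"ty":0,"tz":0,"ax":0,"ay":0,"az":0},{"fingers":-1,"tx":-0.08,"ty":0,"tz":0,"ax":0,"ay":0,"az":0},{"fingers":-1,"tx":-0.13,"ty":0,"tz":0,"ax":0,"ay":0,"az":0},{"fingers":-1,"tx":-0.18,"ty":0,"tz":0,"ax":0,"ay":0,"az":0},{"fingers":-1,"tx":-0.23,"ty":0,"tz":0,"ax":0,"ay":0,"az":0}]'

```text
time_s: 8.03
tcp_pos: [0.4697, 0.1599, 0.2738]
ee_rot: [[0.0, -1.0, 0.007], [0.0, 0.007, 1.0], [-1.0, -0.0, 0.0]]
wrist_force: [-0.1, -0.2, -1.1]
gripper_width: 0.999
```

Call:
play_rows --commands '[{"fingers":-1,"tx":0,"ty":0.03,"tz":-0.3,"ax":0,"ay":0,"az":0},{"fingers":-1,"tx":0,"ty":0.03,"tz":-0.3,"ax":0,"ay":0,"az":0},{"fingers":-1,"tx":0,"ty":0.03,"tz":-0.3,"ax":0,"ay":0,"az":0},{"fingers":-1,"tx":0,"ty":0.03,"tz":-0.3,"ax":0,"ay":0,"az":0},{"fingers":-1,"tx":0,"ty":0.03,"tz":-0.3,"ax":0,"ay":0,"az":0}]'

```text
time_s: 8.45
tcp_pos: [0.4471, -0.0485, 0.2722]
ee_rot: [[0.001, -1.0, 0.006], [0.0, 0.006, 1.0], [-1.0, -0.001, 0.0]]
wrist_force: [0.4, 0.4, -0.1]
gripper_width: 0.999
```

Call:
play_rows --commands '[{"fingers":-1,"tx":0,"ty":0,"tz":0,"ax":0,"ay":0,"az":0},{"fingers":-1,"tx":0,"ty":0,"tz":0,"ax":0,"ay":0,"az":0},{"fingers":-1,"tx":0,"ty":0,"tz":0,"ax":0,"ay":0,"az":0}]'

```text
time_s: 8.7
tcp_pos: [0.4479, -0.047, 0.2719]
ee_rot: [[0.0, -1.0, 0.008], [0.0, 0.008, 1.0], [-1.0, -0.0, 0.0]]
wrist_force: [-0.8, 1.0, -0.3]
gripper_width: 1.001
```

```bash
python3 - <<'E'
from h import *
np.set_printoptions(precision=4,suppress=True)
p=viewer.capture('side'); q=viewer.capture('top')
a=cv2.resize(p['image'][170:290,210:330],(396,396),interpolation=cv2.INTER_CUBIC); b=cv2.resize(q['image'][155:275,205:325],(396,396),interpolation=cv2.INTER_CUBIC)
cv2.imwrite('pics/e.png',np.hstack([a,b])[:,:,::-1])
def cen(p,lo,hi,z,near):
    m=cv2.inRange(cv2.cvtColor(p['image'],cv2.COLOR_RGB2HSV),lo,hi); n,l,st,c=cv2.connectedComponentsWithStats(m)
    k=min((i for i in range(1,n) if st[i,4]>40),key=lambda i:np.hypot(*(c[i]-near))); return c[k],st[k]
R=((0,150,100),(8,255,255)); B=((100,120,80),(125,255,255))
for nm,(lo,hi),X in(('red',R,[.47,.16,.095]),('blue',B,[.4619,-.0517,.101])):
    c1,s1=cen(p,lo,hi,0,proj(p,X)[0]); c2,s2=cen(q,lo,hi,0,proj(q,X)[0]); print(nm,c1,s1,c2,s2,tri((p,c1),(q,c2)))
print(r.sense()['tcp_pos'],r.sense()['time_s'])
E
```

```text
red [252.7492 244.1818] [246 231  14  28 319] [299.915   72.6623] [ 262   53   77   40 1436] [0.6668 0.0199 0.0329]
blue [298.0187 188.8582] [291 178  15  24 268] [407.3539 217.5449] [393 207  25  18 178] [ 0.4995 -0.2201  0.0054]
[ 0.4481 -0.046   0.2718] 8.8
```

View pics/e.png

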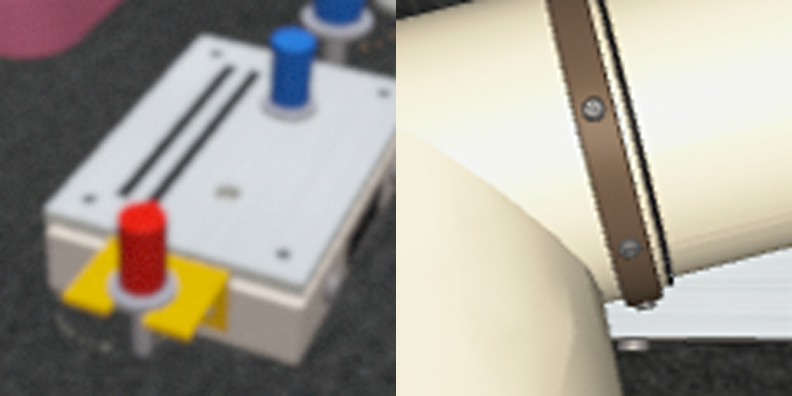

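```bash
python3 - <<'E'
from h import *
p=viewer.capture('side')
a=at_z(p,(252.75,244.18),.0985); print('red xy',a,'off seat mm',(a[:2]-[.47,.16])*1000, 'initial bias check',at_z(p,(278.78,214.74),.1045))
if np.hypot(*(a[:2]-[.47,.16]))<.008: print(job.finish_job())
E
```

```text
red xy [0.47019745 0.16105736 0.0985    ] off seat mm [0.19744756 1.05736139] initial bias check [0.4615806  0.05863408 0.1045    ]
the job is handed in; nothing more can be done
None
```

The red transit pin is out of its bore and parked in the yellow bracket's notch, and I handed the job in at about 9 s. No verdict is reported, so these are my own last checks:

- **Drawn out:** the red knob was raised to about 0.19 m, above the 0.15 m required.
- **Parked:** the side camera puts the red knob about 1 mm from the seat point I measured. The picture shows it upright, with its collar on the plate and its shaft in the slot.
- **Blue pin:** it sits at exactly the same side-camera pixels as at the start.
- **Robot:** the gripper is open and well above everything, with no contact force at the wrist.

**Check that failed:** the arm blocked the top camera at the end, so its red and blue triangulations were invalid and I discarded them. The final check is from the side camera alone, using the known knob height, so the height itself was judged only by eye.

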